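# Set the sowing-distance gauge for the vegetable in the tray

### The job

Set the sowing-distance gauge for the vegetable that is in the wooden tray: draw the sprung steel tang out along the board so that it pushes the brass rider until the rider's pointer is level with the line on the large-disc plate if the squash is in the tray, or on the small-disc plate if the onion is. The pointer should end within half a centimetre of that line. Then ease the tang all the way back home without letting it snap, leaving the rider where it is; move the rider only with the tang, never with the hand, and leave the vegetables, the small pot and the glass jar where they stand.

Things in the scene. Friction and masses are not known exactly. Their poses are not given: they have to be found in the camera images.
- gauge: fixed plywood board 450 mm long (x -230 to +220), 130 mm wide (y), 18 mm thick. Origin on the table under the board, z up; the tang is pulled along its +x. On it a grey spring case (x -225 to -45, 50 mm wide), top 62 mm above the table, and ahead of it a low rail 22 mm wide along y = 0. The mark plates lie on its -y side.
- puller (a joint): travel of the sprung steel blade and its tang along the gauge's +x, m: 0 fully home (spring pulls it there, about 4 N at home, 10 N at full pull), 0.170 fully out.
- tang (a point): centre of the free part of the tang's rear face (towards the spring case), 65 mm above the table; moves with the blade. The tang: upright steel plate 8 mm thick (gauge x), 44 mm wide (y), 24 to 90 mm above the table. At home a 51 mm gap lies between it and the case, with only the low blade (top 32 mm above the table) in it: room for closed fingers from above.
- rider: brass block 26 x 26 mm on the rail just ahead of the tang, top 40 mm above the table, with a pointer 3 mm wide to its -y side. Origin on its centre and pointer line, on the board's top; x along the gauge's +x. Its rear face is 13 mm behind the origin and is pushed by the tang's front face (8 mm ahead of tang). It stays where it is left; the tang only pushes it outward.
- mark_large: aluminium plate 34 x 32 mm, 2 mm thick, on the board beside the rail, with a black disc 21 mm across and a short black line. Origin under its centre, on the board's top; the line is at its x = 0; x along the gauge's +x. It may be the nearer or the farther of the two plates.
- mark_small: the other plate, the same but with a black disc only 7 mm across; origin and axes alike.
- tray_in (a point): centre of the inner floor of the wooden tray, 150 x 150 mm outside, 25 mm high, walls and floor 6 mm: the vegetable in it is the one asked for.
- squash: the squash: flattened, 100 mm across, 78 mm tall with its stalk; origin under its centre. In the tray or on the round cork mat.
- onion: the onion: 52 mm across, 62 mm tall with its neck, same dull tan; origin under its centre. In the tray or on the round cork mat.
- pot: bystander: small terracotta pot 64 mm across, 60 mm high
- jar: bystander: glass jar 60 mm across, 85 mm high
There are look-alikes about, which are no part of the job. Leave any blue look-alike of the squash alone.

How it is judged:
On the way:
1. the rider is pushed, by the drawn-out tang, level with the line of the plate asked for (((horizontal distance between squash and tray_in below 0.06 m and x of rider in the frame of mark_large between -0.006 and 0.006 m) or (horizontal distance between onion and tray_in below 0.06 m and x of rider in the frame of mark_small between -0.006 and 0.006 m)) and value of joint puller above 0.03 m), for 0.1 s.
At the end, for the whole second after the job is handed in: the rider's pointer is within 6 mm (along the board) of the line of the large-disc plate if the squash is in the tray, of the small-disc plate if the onion is; the tang is fully home (within 5 mm); the vegetables are at rest (((horizontal distance between squash and tray_in below 0.06 m and x of rider in the frame of mark_large between -0.006 and 0.006 m) or (horizontal distance between onion and tray_in below 0.06 m and x of rider in the frame of mark_small between -0.006 and 0.006 m)) and value of joint puller below 0.005 m and linear speed of each of squash, onion below 0.02 m/s); the robot touches nothing.
It fails at once if the robot touches the rider (over 1 N) (contact force between any of the fingers, the arm and rider above 1 N).
It fails at once if the tang snaps back (faster than 0.6 m/s) (velocity of joint puller below -0.6 m/s).
It fails at once if a vegetable, the pot or the jar is moved more than 30 mm (distance of any of squash, onion, pot, jar from where it was at the start of the episode above 0.03 m).
It also fails if it takes over 45 s, if anything falls off the work surface, if the arm or the gripper's body presses on something with over 40 N, if the wrist force passes 120 N, or if a joint passes its speed limit or range.

### The arm

A 6-joint arm with a two-finger parallel gripper is mounted at the origin on the work surface. World frame = base frame: x ahead of the robot, y to its left, z up, the work surface at z = 0. Lengths are in m, angles in rad, forces in N, time in s.
With the tool pointing down it reaches from about 0.275 to 0.725 m from the base axis. Payload 15.9 kg.
Tool frame: the origin (TCP) lies midway between the tips of the shut fingers; the grasp point (between the pads) lies 19 mm behind it; z points along the fingers, x is the direction in which the jaws open and shut, and the axes are right-handed (so a half turn about z gives the same grasp; the last joint's range is limited). The gripper opens to 85 mm and grips with 20 to 120 N. Pads are 22 mm wide; open, the fingers measure 114 mm over their backs; the gripper's body (76 mm by 85 mm) begins 54 mm behind the grasp point. The pads swing forward as they close: fully open they stand 13 mm farther back than shut.
Start: joints at [1.12, 0.213, -0.034, 1.323, 0, 1.571], TCP at [0.218, 0.45, 0.231] pointing down, gripper open.
Joint ranges: [-2.98, 2.98], [-0.74, 1.72], [-1.14, 1.35], [-2.1, 2.04], [-1.57, 1.44], [-3.14, 3.14]. Speed limits (rad/s): [1.89, 1.89, 2.39, 2.57, 3.14, 3.14].

### API

Orientations are given as a rotation vector (axis times angle).
In Python, from rig import ctrl gives the robot as it stands.
- The arm moves only by the shell command python3 -m jog 'ROWS' [OPENING]. ROWS is JSON, a list that holds one entry, the list of rows, each a list of 6 numbers: the shift along the tool's x, y, z normalised to -1 to 1, where 1 is 0.03 m, then the turn, a rotation vector about the tool's x, y, z normalised to -1 to 1, where 1 is 6 degrees. In form: [[[x, y, z, rx, ry, rz], ...]]. A call has 1 to 8 rows; each row shifts and turns the pose as measured when the row begins, along the tool's axes as they then stand; what a row does not reach is not made up. A row lasts 1/12 s, in which the tool goes at most 41.7 mm and 7.16 degrees, less where a joint would pass 70% of its speed; a pose out of reach is approached as far as the arm can. A call with a number of a shift or a turn outside -1 to 1 is refused whole. A call with a gripper value outside its range is refused whole. OPENING is the opening, from 0 (shut) to 1 (fully open), set as the call begins (- or left out, the last holds). The fingers move at their own pace and stop on an object; the grip force is fixed at half the most. Time passes only in rows, so rows that do not move let the fingers close. It gives the time, the measured TCP pose, the force and the opening at its end, in the units of the state.
- ctrl.state(): the state, without advancing time (a new reading comes with each control period).
- ctrl.get_image(name): name is "side" or "top"; returns the picture (420x560x3 uint8, red, green, blue); there is no depth.
- ctrl.camera_params(name): a dict with "K" (3x3 intrinsics, pixels), "R" (3x3) and "t" (3): a world point X has camera coordinates R X + t. Camera axes: x right, y down, z forward; pixel columns grow to the right and rows downward; lengths in m; the calibration is good to about 2 mm. A picture is of the moment at which its call begins. camera_params takes no time and is no camera call.
- ctrl.finish_job(): hands the job in, once; it reports no verdict.
The state is a dict: "time": time; "q": joint angles; "joint_vel": joint speeds; "effort": joint torques, N m; "position": TCP position; "ee_rot": TCP orientation; "wrist_force": force on the tool from outside, world axes, zero at the start; "moment": the same for the moment, N m; "grip_width": opening from 0.0 (shut) to 1.0 (fully open).
Only numpy, scipy, OpenCV 4.12 (cv2) and the standard library are available. Lean on these libraries where they do the work, as an engineer would, in place of code of your own. Each camera call takes 0.05 s, during which the arm holds its last target. There are 200 camera calls.

## Working session

There is one attempt and no reset: what is moved stays moved. The work goes in short steps, Python scripts to look and compute and a shell command to move; the robot and the scene stay as the last step left them, time stands still between calls to the robot, and variables do not carry over. Pictures are saved under pics/ and viewed, about 8 in all and at most 12, crops included, and the job is handed in when it is done.

```bash
ls; mkdir -p pics
python3 - <<'E'
from rig import ctrl
import cv2
for n in("top","side"):
    cv2.imwrite(f"pics/{n}0.png",cv2.cvtColor(ctrl.get_image(n),cv2.COLOR_RGB2BGR))
    p=ctrl.camera_params(n);print(n,p["K"].round(1).tolist(),(-p["R"].T@p["t"]).round(3),p["R"].round(3).tolist())
print(ctrl.state())
E
```

```text
pics
top [[451.1, 0.0, 279.5], [0.0, 451.1, 213.6], [0.0, 0.0, 1.0]] [0.328 0.021 1.221] [[-0.02, -1.0, 0.002], [-0.991, 0.019, -0.135], [0.135, -0.005, -0.991]]
side [[464.5, 0.0, 273.0], [0.0, 464.5, 214.8], [0.0, 0.0, 1.0]] [-0.155 -0.791  0.957] [[0.789, -0.614, -0.007], [-0.4, -0.505, -0.765], [0.466, 0.606, -0.644]]
{'time': 0.1, 'q': array([ 1.12001370e+00,  2.13309175e-01, -3.49683949e-02,  1.32346574e+00,
       -1.98016697e-06,  1.57078124e+00]), 'joint_vel': array([ 8.58834912e-05, -1.41025450e-03,  1.68133203e-03, -5.92607592e-04,
       -1.14916805e-03, -6.49476380e-04]), 'effort': array([-1.65654008e-03, -6.87244034e+01,  4.87808168e+01,  1.22496564e-02,
       -1.48817689e-04,  6.52375775e-06]), 'position': array([0.21771315, 0.44979991, 0.23087561]), 'ee_rot': array([ 2.66127859e+00,  1.66854074e+00, -1.25844783e-03]), 'wrist_force': array([-0.33477416,  0.22641641,  0.63663687]), 'moment': array([-0.02134594,  0.01998546,  0.02969445]), 'grip_width': 1.0025863579844319}
```

View pics/top0.png

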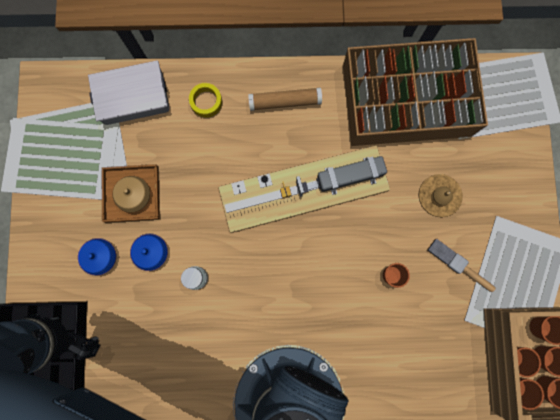

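View pics/side0.png

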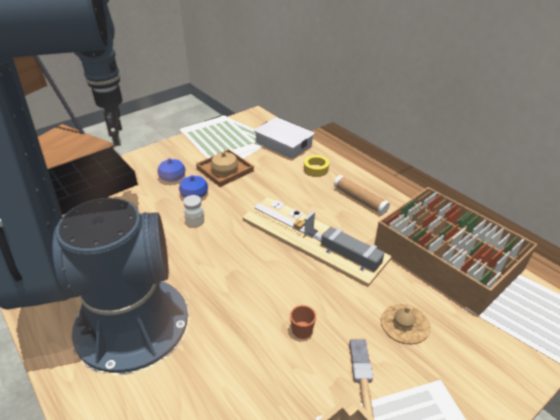

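The top view shows the big vegetable (about 38 px, or 100 mm) in the tray at (131,194) and the small one on the cork mat at (441,195). So it's the squash, and the large-disc plate at about (265,180) looks like the target. Next I'll zoom in and measure.

```bash
cat > h.py <<'E'
from rig import ctrl
import cv2, numpy as np
def ray(n,uv,z):
    p=ctrl.camera_params(n);R,t,K=p["R"],p["t"],p["K"]
    c=-R.T@t;d=R.T@np.linalg.solve(K,[uv[0],uv[1],1.]);return c+d*(z-c[2])/d[2]
def pix(n,X):
    p=ctrl.camera_params(n);v=p["K"]@(p["R"]@np.asarray(X,float)+p["t"]);return v[:2]/v[2]
def snap(n): return cv2.cvtColor(ctrl.get_image(n),cv2.COLOR_RGB2BGR)
E
python3 - <<'E'
from h import *
im=cv2.imread("pics/top0.png")
cv2.imwrite("pics/top0c.png",cv2.resize(im[140:240,210:400],None,fx=4,fy=4,interpolation=cv2.INTER_CUBIC))
# board by colour (pale plywood: more yellow than table)
hsv=cv2.cvtColor(im,cv2.COLOR_BGR2HSV)
for p in [(235,215),(300,165),(380,180),(250,250),(300,130),(285,192),(240,215)]: print(p,hsv[p[1],p[0]],im[p[1],p[0]])
im=cv2.imread("pics/side0.png")
cv2.imwrite("pics/side0c.png",cv2.resize(im[190:290,230:400],None,fx=4,fy=4,interpolation=cv2.INTER_CUBIC))
E
```

```text
(235, 215) [ 19 106 180] [105 152 180]
(300, 165) [ 20  88 176] [115 156 176]
(380, 180) [ 24  89 189] [123 176 189]
(250, 250) [ 17 110 186] [106 150 186]
(300, 130) [ 16 111 173] [ 98 139 173]
(285, 192) [ 20 118 117] [ 63  99 117]
(240, 215) [ 19 103 171] [102 145 171]
```

View pics/top0c.png

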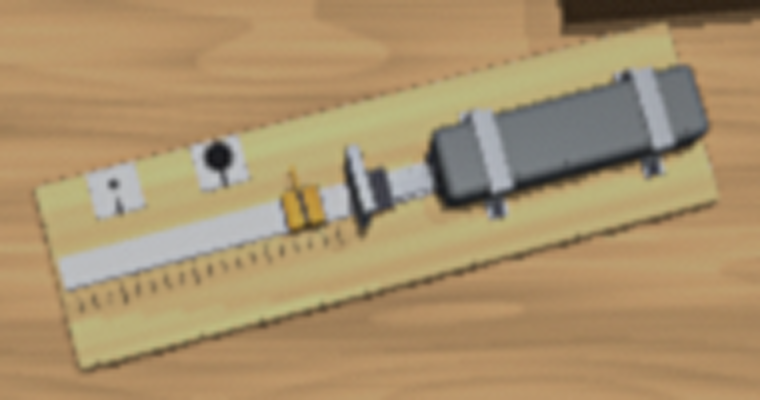

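View pics/side0c.png

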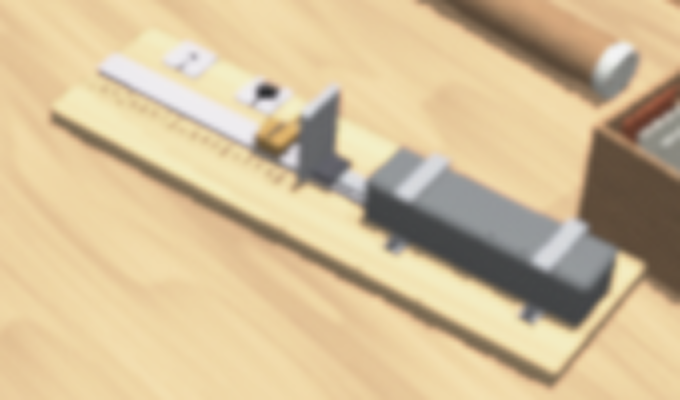

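The crop confirms it: the large disc is on the nearer plate, with its line at about crop (224,178). The rider pointer is at (292,172) and the tang at (360,185). Now I'll turn these into positions.

```bash
cat >> h.py <<'E'
def T(c): return (210+(c[0]+.5)/4-.5, 140+(c[1]+.5)/4-.5)
C=[ray("top",T(c),.018)[:2] for c in [(37,187),(668,27),(716,201),(82,370)]]  # +x/-y, -x/-y, -x/+y, +x/+y
A=(C[0]+C[3]-C[1]-C[2]);A/=np.linalg.norm(A);B=np.array([-A[1],A[0]])
O=sum(C)/4+A*.005   # board centre is at gauge x=-0.005
def g(P): d=np.asarray(P)[:2]-O; return np.array([d@A,d@B])
def w(x,y): return O+x*A+y*B
E
python3 - <<'E'
from h import *
np.set_printoptions(precision=4,suppress=True)
print("sizes",[np.linalg.norm(C[i]-C[i-1]) for i in range(4)],"A",A,np.degrees(np.arctan2(A[1],A[0])),"O",O)
print("corners",[g(c) for c in C])
for n,c,z in [("disc",(218,158),.02),("line",(224,178),.02),("line top",(222,172),.02),("line end",(228,187),.02),("smalldisc",(113,184),.02),("smallline",(120,205),.02),("ptr tip",(292,170),.03),("ptr base",(295,182),.03),("rider L",(283,210),.04),("rider R",(325,200),.04),("tang top y-",(353,148),.09),("tang y+ top",(365,215),.09),("case top y-",(432,140),.062),("case y+",(447,200),.062)]:
    P=ray("top",T(c),z);print(n,P,g(P))
S=lambda c:(230+(c[0]+.5)/4-.5,190+(c[1]+.5)/4-.5)
for n,c,z in [("board",(55,118),.018),("board",(553,380),.018),("board",(643,265),.018),("disc",(267,92),.02),("tang top",(336,90),.09),("tang top near",(303,116),.09),("case near top",(368,185),.062)]:
    P=ray("side",S(c),z);print("side",n,P,g(P))
E
```

```text
sizes [np.float64(0.128765740636187), np.float64(0.4459367459678596), np.float64(0.1250051812563463), np.float64(0.4434772993793188)] A [-0.2364  0.9717] 103.67352619544192 O [ 0.5586 -0.0479]
corners [array([ 0.2171, -0.0644]), array([-0.2289, -0.0625]), array([-0.2259,  0.0625]), array([0.2176, 0.0644])]
disc [0.5871 0.0551 0.02  ] [ 0.0933 -0.052 ]
line [0.5732 0.0512 0.02  ] [ 0.0929 -0.0376]
line top [0.5773 0.0525 0.02  ] [ 0.0931 -0.042 ]
line end [0.5669 0.0486 0.02  ] [ 0.0918 -0.0309]
smalldisc [0.5705 0.1265 0.02  ] [ 0.1666 -0.0528]
smallline [0.5559 0.1219 0.02  ] [ 0.1656 -0.0376]
ptr tip [0.5757 0.0052 0.03  ] [ 0.0475 -0.0292]
ptr base [0.5675 0.0033 0.03  ] [ 0.0477 -0.0207]
rider L [0.5467 0.0118 0.04  ] [ 0.0609 -0.0025]
rider R [ 0.5529 -0.0163  0.04  ] [ 0.0321 -0.0019]
tang top y- [ 0.5768 -0.0334  0.09  ] [ 0.0098 -0.0212]
tang y+ top [ 0.5331 -0.0399  0.09  ] [0.0137 0.0228]
case top y- [ 0.5874 -0.0867  0.062 ] [-0.0445 -0.0188]
case y+ [ 0.5471 -0.0953  0.062 ] [-0.0433  0.0223]
side board [0.44   0.1328 0.018 ] [0.2036 0.0725]
side board [ 0.5457 -0.2914  0.018 ] [-0.2336  0.0701]
side board [ 0.6746 -0.2566  0.018 ] [-0.2302 -0.0635]
side disc [0.5876 0.053  0.02  ] [ 0.0912 -0.0521]
side tang top [ 0.573  -0.0395  0.09  ] [ 0.0048 -0.016 ]
side tang top near [ 0.5351 -0.0466  0.09  ] [0.0068 0.0225]
side case near top [ 0.5442 -0.1079  0.062 ] [-0.0549  0.0282]
```

The two views agree, and the board measures 445 x 127 mm against 450 x 130 given. In gauge coordinates, the large line is at x≈0.093, the rider at ≈0.0475 and the tang's rear face at ≈0.006. The tang therefore needs about 66 mm of travel. I'll turn the jaws across the gauge (tool x yaw to 13.7°) and shut them.

```bash
cat > where.py <<'E'
from h import *
import sys
from scipy.spatial.transform import Rotation as Ro
np.set_printoptions(precision=4,suppress=True)
s=ctrl.state();R=Ro.from_rotvec(s["ee_rot"]).as_matrix();p=s["position"]
print("t",round(s["time"],2),"tcp",p,"gauge",g(p),"tool x yaw",np.degrees(np.arctan2(R[1,0],R[0,0])),"zaxis",R[:,2],"grip",round(s["grip_width"],3))
f=s["wrist_force"];print("F gauge x,y,z",f[:2]@A,f[:2]@B,f[2])
x,y,z=map(float,sys.argv[1:4])
print("need tool-axes units",R.T@(np.r_[w(x,y),z]-p)/.03, "turn z units",((np.degrees(np.arctan2(R[1,0],R[0,0]))-13.67)/6), "tilt fix",(Ro.from_matrix(R.T)*Ro.from_euler('ZX',[13.67,180],degrees=True)).as_rotvec(True)/6)
E
python3 -m jog '[[[0,0,0,0,0,1],[0,0,0,0,0,1],[0,0,0,0,0,1],[0,0,0,0,0,1],[0,0,0,0,0,1],[0,0,0,0,0,1],[0,0,0,0,0,1],[0,0,0,0,0,1]]]' 0; python3 where.py -0.022 0 0.2
```

```text
time: 0.77
position: [0.217, 0.4483, 0.2284]
ee_rot: [3.112, 0.388, -0.006]
wrist_force: [-0.1, -0.1, -0.6]
grip_width: 0.001
t 0.77 tcp [0.217  0.4483 0.2284] gauge [0.5629 0.2146] tool x yaw 14.198406642309786 zaxis [-0.0029 -0.006  -1.    ] grip 0.001
F gauge x,y,z -0.060438838654066365 0.09290412993140175 -0.5809739096863762
need tool-axes units [ 6.9779 19.5561  1.0161] turn z units 0.0880677737182977 tilt fix [0.0486 0.0403 0.0882]
```

```bash
python3 -m jog '[[[0.35,0.97,0,0,0,0.1],[0.35,0.97,0,0.05,0.04,0],[0.35,0.97,0,0,0,0],[0.35,0.97,0,0,0,0],[0.35,0.97,0,0,0,0],[0.35,0.97,0,0,0,0],[0.35,0.97,0,0,0,0],[0.35,0.97,0,0,0,0]]]'; python3 -m jog '[[[0.35,0.97,0,0,0,0],[0.35,0.97,0,0,0,0],[0.35,0.97,0,0,0,0],[0.35,0.97,0,0,0,0],[0.35,0.97,0,0,0,0],[0.35,0.97,0,0,0,0],[0.35,0.97,0,0,0,0],[0.35,0.97,0,0,0,0]]]';  python3 where.py -0.022 0 0.15
```

```text
time: 1.43
position: [0.3529, 0.2353, 0.2257]
ee_rot: [3.118, 0.368, -0.006]
wrist_force: [-0.7, 1.1, -0.3]
grip_width: 0.001
time: 2.1
position: [0.4921, 0.0158, 0.2245]
ee_rot: [3.118, 0.368, -0.009]
wrist_force: [-0.2, 0.3, -0.2]
grip_width: -0.003
t 2.1 tcp [0.4921 0.0158 0.2245] gauge [0.0776 0.0495] tool x yaw 13.459726127300323 zaxis [-0.0057 -0.0029 -1.    ] grip -0.003
F gauge x,y,z 0.36532953992669903 0.1490660266817101 -0.2103181643356668
need tool-axes units [1.678  3.3088 2.4788] turn z units -0.03504564544994615 tilt fix [ 0.014   0.0595 -0.035 ]
```

```bash
python3 -m jog '[[[0.4,0.83,0,0,0.06,0],[0.42,0.83,0,0,0,0],[0.42,0.83,0.6,0,0,0],[0.42,0.83,0.6,0,0,0],[0.02,0.06,0.6,0,0,0],[0,0,0.5,0,0,0],[0,0,0,0,0,0]]]';  python3 where.py -0.021 0 0.045
python3 - <<'E'
from h import *
a=snap("top")[130:250,210:400];b=snap("side")[150:290,230:400]
cv2.imwrite("pics/c1.png",np.hstack([cv2.resize(a,(480,303),interpolation=2),np.zeros((303,0,3),np.uint8)]) if 0 else cv2.resize(b,None,fx=4,fy=4,interpolation=2))
E
```

```text
time: 2.68
position: [0.5696, -0.0833, 0.1504]
ee_rot: [3.119, 0.357, -0.002]
wrist_force: [-0.1, 0.5, -0.8]
grip_width: -0.001
t 2.68 tcp [ 0.5696 -0.0833  0.1504] gauge [-0.037  -0.0024] tool x yaw 13.047446869945514 zaxis [-0.0009 -0.002  -1.    ] grip -0.001
F gauge x,y,z 0.5299909862218327 0.01007730319586412 -0.7806050208719566
need tool-axes units [-0.0814 -0.5375  3.5129] turn z units -0.10375885500908104 tilt fix [ 0.0165  0.0125 -0.1037]
```

View pics/c1.png

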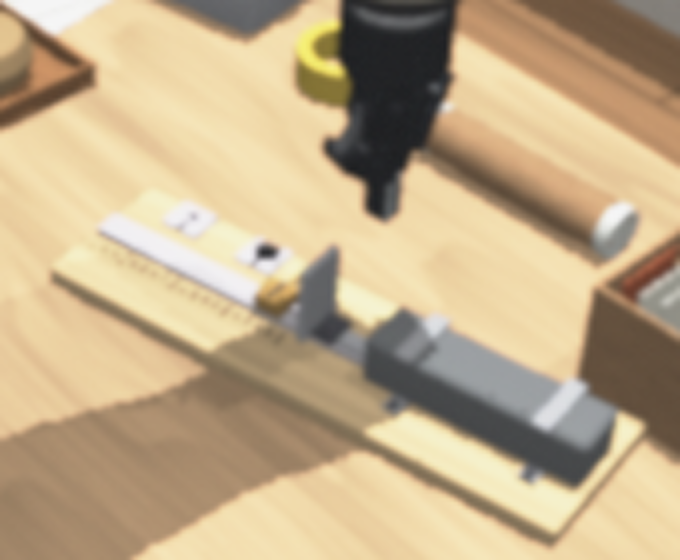

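The shut fingers hang over the gap, 16 mm too far back in gauge x. I'll correct that and descend in small steps.

```bash
python3 -m jog '[[[-0.08,-0.5,0,0,0,-0.1],[0,-0.04,0.5,0,0,0],[0,0,0.5,0,0,0],[0,0,0.5,0,0,0],[0,0,0,0,0,0]]]';  python3 where.py -0.021 0 0.048
```

```text
time: 3.2
position: [0.5662, -0.0634, 0.1143]
ee_rot: [3.114, 0.381, 0.017]
wrist_force: [-0.3, 0.1, -1.1]
grip_width: -0.001
t 3.2 tcp [ 0.5662 -0.0634  0.1143] gauge [-0.0169 -0.0037] tool x yaw 13.95176809857274 zaxis [ 0.0112 -0.0027 -0.9999] grip -0.001
F gauge x,y,z 0.1718138374928112 0.23329349497253118 -1.066932603954409
need tool-axes units [-0.1473  0.1259  2.211 ] turn z units 0.04696134976212344 tilt fix [ 0.0503 -0.0975  0.0467]
```

```bash
python3 -m jog '[[[-0.15,0.13,0.4,0.05,-0.1,0],[0,0,0.4,0,0,0],[0,0,0.4,0,0,0],[0,0,0.3,0,0,0],[0,0,0,0,0,0]]]';  python3 where.py -0.021 0 0.046
```

```text
time: 3.62
position: [0.5642, -0.0672, 0.0725]
ee_rot: [3.117, 0.387, 0.007]
wrist_force: [-1.3, 0.2, -0.2]
grip_width: 0.001
t 3.62 tcp [ 0.5642 -0.0672  0.0725] gauge [-0.0201 -0.0009] tool x yaw 14.150032468997571 zaxis [ 0.0043 -0.0002 -1.    ] grip 0.001
F gauge x,y,z 0.5372710904000164 1.2129432299607197 -0.19433767950575373
need tool-axes units [-0.035   0.0286  0.8819] turn z units 0.08000541149959517 tilt fix [ 0.012  -0.0393  0.08  ]
```

```bash
python3 -m jog '[[[-0.03,0.03,0.45,0,-0.04,0.08],[0,0,0.4,0,0,0],[0,0,0,0,0,0],[0,-0.3,0,0,0,0],[0,-0.3,0,0,0,0],[0,0,0,0,0,0]]]';  python3 where.py 0.030 0 0.046
```

```text
time: 4.12
position: [0.5607, -0.0502, 0.0506]
ee_rot: [3.117, 0.372, 0.005]
wrist_force: [0.4, -3.4, -1.8]
grip_width: 0.001
t 4.12 tcp [ 0.5607 -0.0502  0.0506] gauge [-0.0027 -0.0015] tool x yaw 13.614765826505833 zaxis [ 0.0034 -0.0025 -1.    ] grip 0.001
F gauge x,y,z -3.356402598412094 0.3889611232113398 -1.754366882342934
need tool-axes units [-0.0521 -1.0918  0.1498] turn z units -0.009205695582361173 tilt fix [ 0.0307 -0.0263 -0.0092]
```

The force of -3.4 N shows the fingers are on the tang. I'll draw it to about 10 mm short and look.

```bash
python3 -m jog '[[[0,-0.3,0.1,0,0,0],[0,-0.3,0,0,0,0],[0,-0.3,0,0,0,0],[0,-0.3,0,0,0,0],[0,-0.3,0,0,0,0],[0,-0.3,0,0,0,0],[0,0,0,0,0,0]]]';  python3 where.py 0.050 0 0.048
```

```text
time: 4.7
position: [0.5501, 0.0022, 0.0525]
ee_rot: [3.106, 0.37, 0.015]
wrist_force: [0.8, -5.6, -3.7]
grip_width: 0.001
t 4.7 tcp [0.5501 0.0022 0.0525] gauge [ 0.0506 -0.0036] tool x yaw 13.5840464043085 zaxis [ 0.0113 -0.0124 -0.9999] grip 0.001
F gauge x,y,z -5.67003146898934 0.5656152675673427 -3.7184599150145297
need tool-axes units [-0.1227  0.019   0.1502] turn z units -0.014325599281916604 tilt fix [ 0.141  -0.077  -0.0149]
```

```bash
cat > look.py <<'E'
from h import *
import sys
a=cv2.resize(snap("top")[145:225,215:305],None,fx=6,fy=6,interpolation=2)[:,:400]
a=cv2.resize(snap("top")[155:215,225:305],None,fx=5,fy=5,interpolation=2)
b=cv2.resize(snap("side")[185:245,250:330],None,fx=5,fy=5,interpolation=2)
cv2.imwrite(sys.argv[1],np.hstack([a,b]))
E
sed -i '3d' look.py; python3 look.py pics/c2.png; python3 -c "
from h import *
print(ctrl.state()['position'],g(ctrl.state()['position']))"
```

```text
[0.55037061 0.00135531 0.05257759] [ 0.04980079 -0.00367211]
```

View pics/c2.png

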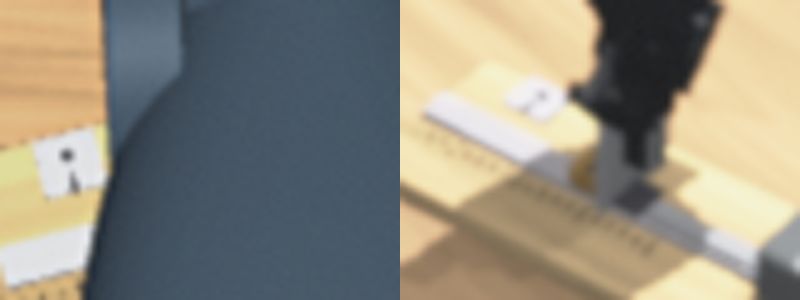

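The arm hides the plate from the top camera. I'll push to a few millimetres short, ease the tang home, clear the arm, measure the rider and then do the final push from that calibration.

```bash
python3 -m jog '[[[-0.1,-0.1,0.1,0.1,-0.07,0],[0,-0.15,0,0,0,0],[0,0,0,0,0,0]]]';  python3 where.py 0.058 0 0.050
```

```text
time: 5.05
position: [0.5482, 0.0066, 0.0523]
ee_rot: [3.112, 0.37, 0.01]
wrist_force: [1.3, -5.6, -4.4]
grip_width: 0.001
t 5.05 tcp [0.5482 0.0066 0.0523] gauge [ 0.0554 -0.0028] tool x yaw 13.568099975223541 zaxis [ 0.0073 -0.0072 -0.9999] grip 0.001
F gauge x,y,z -5.766270914137875 0.09561470409274932 -4.43276488218371
need tool-axes units [-0.0934 -0.0868  0.0763] turn z units -0.016983337462743126 tilt fix [ 0.0829 -0.0519 -0.0172]
```

```bash
python3 -m jog '[[[-0.05,0.25,0,0.04,-0.03,0],[0,0.25,0,0,0,0],[0,0.25,0,0,0,0],[0,0.25,0,0,0,0],[0,0.25,0,0,0,0],[0,0.25,0,0,0,0],[0,0.25,0,0,0,0]]]';  python3 where.py -0.005 0 0.050
```

```text
time: 5.63
position: [0.5613, -0.0502, 0.0552]
ee_rot: [3.113, 0.373, 0.009]
wrist_force: [1.7, -3.5, -2.1]
grip_width: 0.0
t 5.63 tcp [ 0.5613 -0.0502  0.0552] gauge [-0.0029 -0.0022] tool x yaw 13.655423529514662 zaxis [ 0.0064 -0.0052 -1.    ] grip 0.0
F gauge x,y,z -3.770555279411676 -0.7927169107855006 -2.1463427845301273
need tool-axes units [-0.0725  0.0704  0.1739] turn z units -0.002429411747556287 tilt fix [ 0.0625 -0.0474 -0.0026]
```

Now I'll ease off into the gap, lift out and swing clear towards +y of the gauge (tool -x), keeping the route reversible.

```bash
python3 -m jog '[[[0,0.15,0,0,0,0],[0,0.15,0,0,0,0],[0,0.15,0,0,0,0],[0,0,0,0,0,0]]]';  python3 where.py -0.020 0 0.048; python3 -m jog '[[[0,0,-0.6,0,0,0],[0,0,-0.8,0,0,0],[0,0,-0.8,0,0,0],[0,0.8,-0.8,0,0,0],[0,1,-0.5,0,0,0],[0,1,0,0,0,0],[0,1,0,0,0,0],[0,1,0,0,0,0]]]'; python3 -m jog '[[[0,1,0,0,0,0],[0,1,0,0,0,0],[0,0,0,0,0,0]]]'; python3 look.py pics/c3.png
```

```text
time: 5.97
position: [0.5652, -0.0656, 0.0555]
ee_rot: [3.116, 0.371, 0.01]
wrist_force: [0.4, 0.1, 0.4]
grip_width: -0.0
t 5.97 tcp [ 0.5652 -0.0656  0.0555] gauge [-0.0187 -0.0023] tool x yaw 13.598796001875755 zaxis [ 0.0066 -0.003  -1.    ] grip -0.0
F gauge x,y,z 0.0361067547426809 -0.39110512225229804 0.44016748678760914
need tool-axes units [-0.0769  0.0414  0.2501] turn z units -0.011867333020707527 tilt fix [ 0.0431 -0.0543 -0.012 ]
time: 6.63
position: [0.5982, -0.2024, 0.1666]
ee_rot: [3.117, 0.388, 0.008]
wrist_force: [0.1, 0.4, -0.1]
grip_width: -0.002
time: 6.88
position: [0.614, -0.2668, 0.1667]
ee_rot: [3.117, 0.386, 0.01]
wrist_force: [0.3, -0.6, -0.3]
grip_width: 0.001
```

View pics/c3.png

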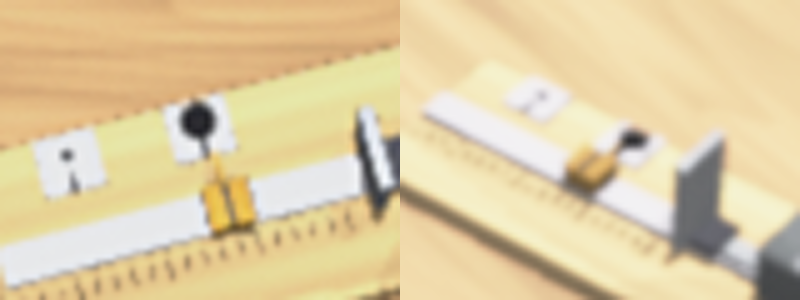

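The tang is home, the pointer is at about (218,165) and the line at about (206,148), so it is a little short. I'll measure with masks.

```bash
cat > meas.py <<'E'
from h import *
np.set_printoptions(precision=4,suppress=True)
x0,y0=225,155
def cen(m):
    n,l,st,c=cv2.connectedComponentsWithStats(m.astype(np.uint8));i=1+np.argmax(st[1:,4]);ys,xs=np.nonzero(l==i);return xs.mean(),ys.mean(),st[i,4],(l==i)
im=cv2.resize(np.mean([snap("top")for _ in range(3)],0).astype(np.uint8)[155:215,225:285],None,fx=8,fy=8,interpolation=2)
hsv=cv2.cvtColor(im,cv2.COLOR_BGR2HSV)
U=lambda x,y:(x0+(x+.5)/8-.5,y0+(y+.5)/8-.5)
d=cen(im.max(2)<95) ; 
# disc without line: keep opened part
k=np.ones((21,21),np.uint8);dm=cv2.morphologyEx(d[3].astype(np.uint8),cv2.MORPH_OPEN,k);ys,xs=np.nonzero(dm)
D=g(ray("top",U(xs.mean(),ys.mean()),.02));print("disc",D,"area px",dm.sum()/64)
m=(hsv[...,1]>140)&(hsv[...,0]>12)&(hsv[...,0]<32);r=cen(m)
box=cv2.minAreaRect(cv2.findContours(cv2.morphologyEx(r[3].astype(np.uint8),cv2.MORPH_OPEN,k),0,2)[0][0]);print("rider box px",box)
print("rider block",g(ray("top",U(*box[0]),.038)))
# brass columns of pointer and black line by gauge y slices
ys,xs=np.nonzero(r[3]);G=np.array([g(ray("top",U(x,y),.03)) for x,y in zip(xs,ys)])
for a in np.arange(-.034,-.014,.003):
    s=G[(G[:,1]>a)&(G[:,1]<a+.003),0]
    if len(s):print("brass y",round(a,3),len(s),s.mean(),np.ptp(s))
ys,xs=np.nonzero(im.max(2)<125);G=np.array([g(ray("top",U(x,y),.02)) for x,y in zip(xs,ys)])
for a in np.arange(-.064,-.026,.003):
    s=G[(G[:,1]>a)&(G[:,1]<a+.003)&(abs(G[:,0]-D[0])<.02),0]
    if len(s):print("dark y",round(a,3),len(s),s.mean(),np.ptp(s))
E
python3 meas.py
```

```text
disc [ 0.0931 -0.0529] area px 27.3125
rider box px ((347.2019958496094, 333.18017578125), (73.37834930419922, 27.123558044433594), 77.27564239501953)
rider block [ 0.0955 -0.0006]Traceback (most recent call last):
  File "meas.py", line 17, in <module>
    ys,xs=np.nonzero(r[3]);G=np.array([g(ray("top",U(x,y),.03)) for x,y in zip(xs,ys)])
                                         ~~~^^^^^^^^^^^^^^^^^^
  File "h.py", line 4, in ray
    p=ctrl.camera_params(n);R,t,K=p["R"],p["t"],p["K"]
ValueError: time passes only in moves, steps and waits
```

```bash
sed -i 's/^def ray(n,uv,z):/import functools\n@functools.cache\ndef cp(n): return ctrl.camera_params(n)\ndef ray(n,uv,z):/; s/p=ctrl.camera_params(n)/p=cp(n)/' h.py
sed -i 's/;r=cen(m)/;m=cv2.morphologyEx(m.astype(np.uint8),cv2.MORPH_CLOSE,np.ones((13,13)));r=cen(m)/' meas.py; python3 meas.py
```

```text
disc [ 0.0931 -0.0529] area px 27.3125
rider box px ((348.5223388671875, 333.10333251953125), (73.64948272705078, 30.669673919677734), 77.79953002929688)
rider block [ 0.0951 -0.0006]
brass y -0.019 42 0.08938895871403989 0.002701304504248103
brass y -0.016 310 0.08902900863004726 0.022068292139017745
dark y -0.064 111 0.09223473397851721 0.00915322260074726
dark y -0.061 332 0.09296764130492996 0.014753913346468958
dark y -0.058 419 0.09305783418157336 0.01698104686132787
dark y -0.055 453 0.09306680594830213 0.017787501080661253
dark y -0.052 442 0.09328981456599361 0.017543714679582822
dark y -0.049 359 0.09307287528162347 0.01539550695079625
dark y -0.046 189 0.09297504302718017 0.011280430537273026
dark y -0.043 24 0.09319924158556596 0.0027974419603803563
```

```bash
cat > prof.py <<'E'
from h import *
np.set_printoptions(precision=4,suppress=True)
im=np.mean([snap("top")for _ in range(3)],0).astype(np.float32);hs=cv2.cvtColor(im.astype(np.uint8),cv2.COLOR_BGR2HSV)[...,1].astype(np.float32)
X=np.arange(.070,.116,.0005)
def samp(I,ylist,z):
    acc=0
    for y in ylist:
        q=np.array([pix("top",[*w(x,y),z]) for x in X],np.float32)
        acc=acc+cv2.remap(I,q[None,:,0],q[None,:,1],cv2.INTER_LINEAR)[0]
    return acc/len(ylist)
def peak(v):
    v=v-np.percentile(v,50);v[v<.4*v.max()]=0
    i=v.argmax();a=i;b=i
    while a>0 and v[a-1]>0:a-=1
    while b<len(v)-1 and v[b+1]>0:b+=1
    return (X[a:b+1]*v[a:b+1]).sum()/v[a:b+1].sum(),X[a],X[b]
for y in (-.028,-.026,-.024,-.022,-.020): print("pointer y",y,peak(samp(hs,[y],.028)))
print("block sat",peak(samp(hs,[-.006,0,.006],.040)))
for y in(-.040,-.038,-.036,-.034): print("line y",y,peak(255-samp(im.max(2),[y],.020)))
E
python3 prof.py
```

```text
pointer y -0.028 (np.float64(0.08994635046988853), np.float64(0.08700000000000002), np.float64(0.09350000000000003))
pointer y -0.026 (np.float64(0.08936395387946731), np.float64(0.08700000000000002), np.float64(0.09200000000000003))
pointer y -0.024 (np.float64(0.08921401124111035), np.float64(0.08650000000000002), np.float64(0.09200000000000003))
pointer y -0.022 (np.float64(0.08912676353311064), np.float64(0.08600000000000002), np.float64(0.09200000000000003))
pointer y -0.02 (np.float64(0.0894320750918416), np.float64(0.08600000000000002), np.float64(0.09300000000000003))
block sat (np.float64(0.08237549975721979), np.float64(0.07850000000000001), np.float64(0.08650000000000002))
line y -0.04 (np.float64(0.09311007313387602), np.float64(0.09050000000000002), np.float64(0.09550000000000003))
line y -0.038 (np.float64(0.0931694175129009), np.float64(0.09050000000000002), np.float64(0.09600000000000003))
line y -0.036 (np.float64(0.09317488106646842), np.float64(0.09050000000000002), np.float64(0.09600000000000003))
line y -0.034 (np.float64(0.0934327585418615), np.float64(0.09100000000000003), np.float64(0.09600000000000003))
```

The pointer is at 0.0893 and the line at 0.0931, so it is 3.8 mm short. The last push peaked at TCP x≈0.0554, so the second push should end near 0.059.

```bash
python3 -m jog '[[[0,-1,0,0,0,0],[0,-1,0,0,0,0],[0,-1,0,0,0,0],[0,-1,0,0,0,0],[0,-1,0,0,0,0],[0,-1,0,0,0,0],[0,-0.5,0,0,0,0],[0,0,0,0,0,0]]]' ;  python3 where.py -0.020 0 0.12
```

```text
time: 8.1
position: [0.5622, -0.0652, 0.1669]
ee_rot: [-3.117, -0.389, -0.012]
wrist_force: [-1.2, -0.4, 0.3]
grip_width: -0.003
t 8.1 tcp [ 0.5622 -0.0652  0.1669] gauge [-0.0177  0.0006] tool x yaw 14.226809640998107 zaxis [ 0.0078  0.0011 -1.    ] grip -0.003
F gauge x,y,z -0.08140692795656407 1.2549617029672564 0.3449971506747782
need tool-axes units [0.0059 0.0751 1.5629] turn z units 0.0928016068330179 tilt fix [ 0.0081 -0.0744  0.0928]
```

```bash
python3 -m jog '[[[0,0.08,0.5,0,-0.07,0.09],[0,0,0.6,0,0,0],[0,0,0.6,0,0,0],[0,0,0.6,0,0,0],[0,0,0.6,0,0,0],[0,0,0.5,0,0,0],[0,0,0,0,0,0]]]' ;  python3 where.py -0.020 0 0.052
```

```text
time: 8.68
position: [0.5653, -0.0689, 0.0634]
ee_rot: [3.116, 0.378, 0.01]
wrist_force: [0.4, 0.1, -0.0]
grip_width: 0.0
t 8.68 tcp [ 0.5653 -0.0689  0.0634] gauge [-0.022  -0.0016] tool x yaw 13.819458236225193 zaxis [ 0.0065 -0.0024 -1.    ] grip 0.0
F gauge x,y,z -0.01008110760738775 -0.3994772259903129 -0.023598888624353886
need tool-axes units [-0.0556 -0.0697  0.3793] turn z units 0.024909706037532214 tilt fix [ 0.0368 -0.0548  0.0248]
```

```bash
python3 -m jog '[[[-0.05,-0.07,0.4,0.03,-0.05,0],[0,-0.25,0.05,0,0,0],[0,-0.3,0.05,0,0,0],[0,-0.3,0.05,0,0,0],[0,-0.3,0.05,0,0,0],[0,-0.3,0.05,0,0,0],[0,-0.3,0.05,0,0,0],[0,0,0,0,0,0]]]' ;  python3 where.py 0.059 0 0.052
```

```text
time: 9.35
position: [0.5552, -0.0148, 0.0487]
ee_rot: [3.111, 0.372, 0.019]
wrist_force: [1.1, -4.0, -1.8]
grip_width: 0.001
t 9.35 tcp [ 0.5552 -0.0148  0.0487] gauge [ 0.033  -0.0046] tool x yaw 13.64529916540243 zaxis [ 0.0128 -0.0068 -0.9999] grip 0.001
F gauge x,y,z -4.117225947209321 -0.08782033175519395 -1.7919926154839458
need tool-axes units [-0.1513 -0.8668 -0.1205] turn z units -0.004116805766261796 tilt fix [ 0.0921 -0.1031 -0.0046]
```

```bash
python3 -m jog '[[[-0.1,-0.25,-0.05,0.05,-0.1,0],[0,-0.25,-0.03,0,0,0],[0,-0.15,0,0,0,0],[0,-0.05,0,0,0,0],[0,0,0,0,0,0]]]' ;  python3 where.py 0.059 0 0.052
```

```text
time: 9.77
position: [0.548, 0.0055, 0.0537]
ee_rot: [3.108, 0.373, 0.006]
wrist_force: [0.5, -5.2, -3.7]
grip_width: 0.001
t 9.77 tcp [0.548  0.0055 0.0537] gauge [ 0.0544 -0.0023] tool x yaw 13.67401190249977 zaxis [ 0.005  -0.0103 -0.9999] grip 0.001
F gauge x,y,z -5.171491910272954 0.7845115695214683 -3.673111163840949
need tool-axes units [-0.0784 -0.1546  0.0532] turn z units 0.0006686504166282248 tilt fix [ 0.1069 -0.0228  0.0005]
```

```bash
python3 -m jog '[[[0,-0.12,0,0.06,0,0],[0,-0.08,0,0,0,0],[0,-0.02,0,0,0,0],[0,0,0,0,0,0]]]' ;  python3 where.py 0.059 0 0.052
```

```text
time: 10.1
position: [0.5467, 0.0108, 0.0547]
ee_rot: [3.109, 0.372, 0.006]
wrist_force: [2.3, -6.7, -4.5]
grip_width: 0.002
t 10.1 tcp [0.5467 0.0108 0.0547] gauge [ 0.0599 -0.0024] tool x yaw 13.641807921266794 zaxis [ 0.0051 -0.0099 -0.9999] grip 0.002
F gauge x,y,z -7.0749850726854575 -0.6667919906778595 -4.515993376892117
need tool-axes units [-0.0797  0.0279  0.0909] turn z units -0.004698679788867584 tilt fix [ 0.1034 -0.0249 -0.0048]
```

The tang is drawn about 68 mm. I'll hold briefly and then ease it home at about 0.09 m/s.

```bash
python3 -m jog '[[[0,0,0,0,0,0],[0,0.2,0,0.05,0,0],[0,0.25,0,0,0,0],[0,0.25,0,0,0,0],[0,0.25,0,0,0,0],[0,0.25,0,0,0,0],[0,0.25,0,0,0,0],[0,0.2,0,0,0,0]]]';  python3 where.py -0.004 0 0.052
```

```text
time: 10.77
position: [0.5599, -0.0414, 0.0572]
ee_rot: [3.111, 0.374, 0.008]
wrist_force: [1.2, -3.5, -2.5]
grip_width: 0.001
t 10.77 tcp [ 0.5599 -0.0414  0.0572] gauge [ 0.006  -0.0028] tool x yaw 13.72055734226954 zaxis [ 0.0061 -0.008  -0.9999] grip 0.001
F gauge x,y,z -3.643825068399372 -0.3183583791133382 -2.539438019534404
need tool-axes units [-0.0948  0.3305  0.1747] turn z units 0.008426223711590039 tilt fix [ 0.0877 -0.0386  0.0082]
```

```bash
python3 -m jog '[[[0,0.15,0,0,0,0],[0,0.15,0,0,0,0],[0,0.15,0,0,0,0],[0,0.15,0,0,0,0],[0,0.15,0,0,0,0],[0,0.1,0,0,0,0],[0,0,0,0,0,0]]]';  python3 where.py -0.020 0 0.052
```

```text
time: 11.35
position: [0.5671, -0.0687, 0.0579]
ee_rot: [3.113, 0.374, 0.01]
wrist_force: [0.1, 0.0, -0.1]
grip_width: 0.001
t 11.35 tcp [ 0.5671 -0.0687  0.0579] gauge [-0.0222 -0.0034] tool x yaw 13.70870469176153 zaxis [ 0.007  -0.0052 -1.    ] grip 0.001
F gauge x,y,z -0.00405784899774589 -0.1135677136941001 -0.0888987398375907
need tool-axes units [-0.1136 -0.0762  0.1963] turn z units 0.006450781960255132 tilt fix [ 0.0636 -0.053   0.0063]
```

```bash
python3 -m jog '[[[0,0,-0.6,0,0,0],[0,0,-0.8,0,0,0],[0,0,-0.8,0,0,0],[0,0.8,-0.8,0,0,0],[0,1,-0.5,0,0,0],[0,1,0,0,0,0],[0,1,0,0,0,0],[0,1,0,0,0,0]]]'; python3 -m jog '[[[0,1,0,0,0,0],[0,1,0,0,0,0],[0,0,0,0,0,0],[0,0,0,0,0,0]]]'; python3 prof.py; python3 look.py pics/c4.png
```

```text
time: 12.02
position: [0.6005, -0.206, 0.1695]
ee_rot: [3.114, 0.39, 0.009]
wrist_force: [0.6, -0.0, 0.0]
grip_width: 0.0
time: 12.35
position: [0.6162, -0.2718, 0.1694]
ee_rot: [3.114, 0.384, 0.01]
wrist_force: [0.2, -0.3, -0.1]
grip_width: -0.001
pointer y -0.028 (np.float64(0.09327904331151957), np.float64(0.09050000000000002), np.float64(0.09600000000000003))
pointer y -0.026 (np.float64(0.09318425412421517), np.float64(0.09000000000000002), np.float64(0.09650000000000003))
pointer y -0.024 (np.float64(0.09307102236377929), np.float64(0.09050000000000002), np.float64(0.09600000000000003))
pointer y -0.022 (np.float64(0.09276799618715119), np.float64(0.09050000000000002), np.float64(0.09500000000000003))
pointer y -0.02 (np.float64(0.09280645638859888), np.float64(0.09000000000000002), np.float64(0.09550000000000003))
block sat (np.float64(0.0863352991003561), np.float64(0.08250000000000002), np.float64(0.09050000000000002))
line y -0.04 (np.float64(0.09310933981861176), np.float64(0.09050000000000002), np.float64(0.09550000000000003))
line y -0.038 (np.float64(0.0932222113423792), np.float64(0.09050000000000002), np.float64(0.09600000000000003))
line y -0.036 (np.float64(0.09334205548986939), np.float64(0.09050000000000002), np.float64(0.09600000000000003))
line y -0.034 (np.float64(0.09377806801520686), np.float64(0.09100000000000003), np.float64(0.09650000000000003))
```

View pics/c4.png

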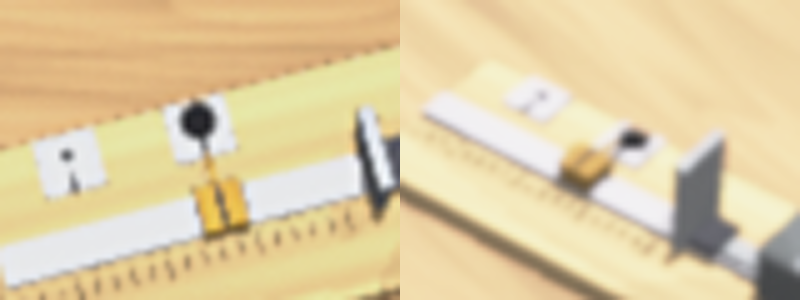

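The pointer now lines up with the large-disc line (0.0930 against 0.0932), the tang is in the same place as in the earlier home picture, and the arm is clear. I'm handing in.

```bash
python3 -c "
from rig import ctrl
print(ctrl.finish_job())"
```

```text
the job is handed in; nothing more can be done
None
```

The job is handed in: the rider's pointer sits level with the line on the large-disc plate, and the tang is back home. The squash was in the tray (about 100 mm across; the onion was on the cork mat), so that was the plate to use.

- **What I did:** I put the shut fingers in the gap and drew the tang out with them. The first push stopped short on purpose, 3.8 mm by measurement. I eased the tang home, measured, pushed again to the line, and eased it home at about 0.09 m/s.
- **Pointer:** in the last top-view measurement it was at x = 0.0930 m against 0.0932 m for the line. That is about 0.2 mm off, with calibration good to about 2 mm.
- **Tang:** in the last pictures it stands where it stood when home after the first push, and the wrist force was about 0 N once the fingers left it.
- **Robot and bystanders:** the arm ended clear of everything, at about 12.5 s. It passed over the bench at height, and I did not measure the vegetables, pot or jar again at the end.
- **One reading that disagreed:** the rider block outline was not usable because the colour mask caught only half of it. I relied on the pointer itself instead.

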